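Play a glide along the curved touch strip and hold the top note

ROBOT

A 6-joint arm with a two-finger parallel gripper is mounted at the origin on a cart in front of the work surface, level with it; the furniture and walls round the work are solid. World frame = base frame: x ahead of the robot, y to its left, z up, the work surface at z = 0. Lengths are in mm, angles in rad, forces in N, time in s.
With the tool pointing down it reaches from about 250 to 775 mm from the base axis. Payload 4 kg.
Tool frame: the origin (TCP) lies midway between the tips of the shut fingers; the grasp point (between the pads) lies 19 mm behind it (grasp_offset is the distance from the TCP to the grasp point, in mm); z points along the fingers, y is the line along which they close (so a half turn about z gives the same grasp; the last joint's range is limited). The gripper opens to 94 mm and grips with 3 to 60 N. Pads are 16 mm wide; open, the fingers measure 119 mm over their backs; the gripper's body (75 mm by 177 mm) begins 78 mm behind the grasp point.
Start: joints at [-1.266, 0.087, 1.371, -0, 1.684, -0.103], TCP at [218.124, -504.918, 205.506] pointing down, gripper open.
Joint ranges: [-3.1, 3.1], [-0.76, 2.03], [0.27, 2.55], [-1.08, 4.22], [0.17, 2.65], [-2.57, 2.57]. Speed limits (rad/s): [2.79, 2.79, 3.14, 3.14, 3.14, 3.14].

INTERFACE

Orientations are given as a rotation vector (axis times angle).
In Python, from cell import * gives the robot as it stands.
- The arm moves only by the tool arm_command, never from a script. Its argument "commands" is a list of rows, each an object with "offset": the shift along the tool's x, y, z scaled (see below), a list of three; "roll": the turn about the tool's z scaled (see below); "jaw": the opening in per cent of the stroke, from 0 (shut) to 100 (fully open). In form: [{"offset": [dx, dy, dz], "roll": roll, "jaw": jaw}, ...]. A call has 1 to 8 rows; each row shifts and turns the commanded pose from where the row before left it, along the tool's axes as they then stand; what a row does not reach is not made up. The controller multiplies each number of a shift by 0.03 m and each number of a turn by 0.1 rad. A row lasts 1/10 s, in which the tool goes at most 50 mm and 8.59 degrees, less where a joint would pass 70% of its speed; a pose out of reach is approached as far as the arm can. A call with a number of a shift or a turn outside -1 to 1 is refused whole. A call with a gripper value outside its range is refused whole. The fingers move at their own pace and stop on an object; "force" is the grip in N (left out, the last holds). Time passes only in rows, so rows that do not move let the fingers close. It gives the time, the measured TCP pose, the force, the opening and the grip force at its end, in the units of the state.
- get_obs(): the state, without advancing time (a new reading comes with each control period).
- camera(name): name is "side" or "top"; returns a dict with "frame" (420x560x3 uint8, red, green, blue), "mtx" (3x3 intrinsics, pixels), "k1" (the pictures are not rectified: a ray, as slopes to the right and down, at radius r is drawn at 1 + k1 r^2 times it, then the intrinsics apply), "extrinsics" (4x4, takes a point from camera to world coordinates). Camera axes: x right, y down, z forward; pixel columns grow to the right and rows downward; lengths in mm; the calibration is good to about 2 mm. A picture is of the moment at which its call begins. There is no depth.
- sign_off(): hands the job in; it is judged then, once.
The state is a dict: "clock": time; "joint_positions": joint angles; "joint_vel": joint speeds; "tau": joint torques, N m; "tcp_pos": TCP position; "tool_rot": TCP orientation; "force": force on the tool from outside, world axes, zero at the start; "ft_torque": the same for the moment, N m; "finger_gap": opening from 0.0 (shut) to 1.0 (fully open); "grasp_force": force on a finger pad.
Only numpy, scipy, OpenCV 4.12 (cv2) and the standard library are available. Lean on these libraries where they do the work, as an engineer would, in place of code of your own. Each camera call takes 0.05 s, during which the arm holds its last target. There are 200 camera calls.

TASK

Play a rising glide on the curved touch strip of the grey controller box: with the fingertips, lightly touch the red end, then run along the curve over the yellow, white and blue bands in turn to the green end, touching each band on the way without pressing hard. Finish while holding the top note: the fingertips stay resting lightly on the green band and on no other. Grip and lift nothing, do not shove the box about, and leave the other things on the desk where they are.

Things in the scene. Friction and masses are not known exactly. Their poses are not given: they have to be found in the camera images.
- touch_box: low grey touch-controller box with dark wooden ends, loose on four rubber feet, about 0.6 to 1.3 kg, 94 mm (x) by 248 mm (y), its lid 20 mm above the desk. Origin: centre of its underside; z up. A flat-topped curved touch strip of five coloured bands stands on the lid, its level top 32 mm above the desk untouched
- arc_centre (a point): centre of the strip's curve, at strip-top height, 91.5 mm from the box's centre along the box's -x; axes as the box's. The strip's middle line has radius 110 mm, the strip is 30 mm wide. Angles about this point from +x towards +y: red -52.5 to -25.5 deg, yellow to -8.5, white to 8.5, blue to 25.5, green to 52.5 (each band stops 1 deg short of these, no steps between)
- bed (a joint): how far the whole strip (all five bands together) is pressed down on its springs: 0 untouched to 0.008 m at the stop; it starts to give at about 0.4 to 0.6 N and needs 0.8 N more per mm; springs back when let go
- band_red: red band, number 1 of 5 along the strip (start), 48 mm along the curve, 30 mm wide. Its origin is the middle of its flat top face; z up, y along the curve towards the green end, x outward from the centre of the curve. 
- band_yellow: yellow band, number 2 of 5 along the strip, 29 mm along the curve, 30 mm wide. Its origin is the middle of its flat top face; z up, y along the curve towards the green end, x outward from the centre of the curve. 
- band_white: white band, number 3 of 5 along the strip, 29 mm along the curve, 30 mm wide. Its origin is the middle of its flat top face; z up, y along the curve towards the green end, x outward from the centre of the curve. 
- band_blue: blue band, number 4 of 5 along the strip, 29 mm along the curve, 30 mm wide. Its origin is the middle of its flat top face; z up, y along the curve towards the green end, x outward from the centre of the curve. 
- band_green: green band, number 5 of 5 along the strip (finish), 48 mm along the curve, 30 mm wide. Its origin is the middle of its flat top face; z up, y along the curve towards the green end, x outward from the centre of the curve. 
- tape_roll: bystander: black tape roll, 62x59x19 mm; origin: centre of its underside
- battery_9v: bystander: block battery standing, 18x27x49 mm; origin: centre of its underside
- spare_knob: bystander: black knob, 30 mm across, 19 mm high; origin: centre of its underside
- solder_spool: bystander: blue spool of solder standing on its flange, 58 mm across, 40 mm high; origin: centre of its underside
- cutters_blue: bystander: blue-handled side cutters lying flat, 48x135x13 mm; origin: centre of its underside
- pliers_black: bystander: black-handled pliers lying flat, 47x141x13 mm; origin: centre of its underside
- loupe: bystander: black eye loupe, 37 mm across, 34 mm high; origin: centre of its underside

How it is judged (in metres and radians):
On the way, in this order (a step that is already met when the one before it is completed fails the run):
1. the fingertips touch the red band, not yet the yellow one (contact force between the fingers and band_red above 0.2 N and contact force between the fingers and band_yellow below 0.05 N), for 0.1 s.
2. they have left the red band and touch the yellow one (contact force between the fingers and band_yellow above 0.2 N and contact force between the fingers and band_red below 0.05 N), for 0.1 s.
3. they have left the yellow band and touch the white one (contact force between the fingers and band_white above 0.2 N and contact force between the fingers and band_yellow below 0.05 N), for 0.1 s.
4. they have left the white band and touch the blue one (contact force between the fingers and band_blue above 0.2 N and contact force between the fingers and band_white below 0.05 N), for 0.1 s.
5. they have left the blue band and touch the green one (contact force between the fingers and band_green above 0.2 N and contact force between the fingers and band_blue below 0.05 N), for 0.1 s.
At the end, for the whole second after the job is handed in: The fingertips still press on the green band (over 0.2 N, under 10 N on the box in all, strip down by more than 0.4 mm) and touch no other band; the box is still and within 20 mm of where it started; every bystander is within 20 mm of where it stood (all of step 5 and contact force between the fingers and touch_box below 10 N and contact force between the fingers and band_red below 0.05 N and contact force between the fingers and band_yellow below 0.05 N and contact force between the fingers and band_white below 0.05 N and value of joint bed above 0.0004 m and distance of each of touch_box, tape_roll, battery_9v, spare_knob, solder_spool, cutters_blue, pliers_black, loupe from where it was at the start of the episode below 0.02 m and linear speed of touch_box below 0.02 m/s); the arm keeps its last pose, push and grip.
It fails at once if the strip or box is pressed hard (over 15 N) (contact force between the fingers and touch_box above 15 N).
It fails at once if the box is shoved more than 20 mm, lifted or tipped (distance of touch_box from where it was at the start of the episode above 0.02 m or height (world z) of touch_box above 0.01 m or angle between touch_box's own z axis and vertical above 0.15 rad).
It fails at once if a bystander is moved more than 20 mm or lifted (distance of any of tape_roll, battery_9v, spare_knob, solder_spool, cutters_blue, pliers_black, loupe from where it was at the start of the episode above 0.02 m).
It also fails if it takes over 42 s, if anything falls off the work surface, if the arm or the gripper's body presses on something with over 40 N, if the wrist force passes 120 N, or if a joint passes its speed limit or range.

## Working session

There is one attempt and no reset: what is moved stays moved. The work goes in short steps, Python scripts to look and compute and a tool call to move; the robot and the scene stay as the last step left them, time stands still between calls to the robot, and variables do not carry over. Pictures are saved under pics/ and viewed, at most 10 in all, crops included, and the job is handed in when it is done.

Besides the shell and the picture viewer there is one more tool, called after "Emit:" by a JSON object that holds its "api" and its "payload", one argument or row to a line. arm_command: Moves the arm, as the interface text tells. Its arguments: {"type":"object","properties":{"commands":{"type":"array"},"force":{"type":"number"}},"required":["commands"]}

```bash
mkdir -p pics
python3 - <<'E'
from cell import *
import cv2,numpy as np
o=get_obs();print({k:np.round(v,3).tolist() for k,v in o.items()})
for n in("top","side"):
    c=camera(n);cv2.imwrite(f"pics/{n}0.png",c["frame"][:,:,::-1]);np.savez(n+"0.npz",**c)
    print(n,np.round(c["mtx"],1).tolist(),c["k1"],np.round(c["extrinsics"],3).tolist())
E
```

```text
{'clock': 0.0, 'joint_positions': [-1.266, 0.088, 1.372, 0.0, 1.684, -0.103], 'joint_vel': [0.001, 0.0, 0.002, -0.0, -0.0, -0.001], 'tau': [0.0, -34.018, -30.243, 0.072, 0.033, -0.0], 'tcp_pos': [217.962, -504.379, 204.312], 'tool_rot': [-3.074, -0.636, 0.0], 'force': [-0.621, 0.449, -0.25], 'ft_torque': [-0.005, -0.004, 0.003], 'grasp_force': 0.0, 'finger_gap': 0.996}
top [[423.5, 0.0, 280.5], [0.0, 423.5, 208.0], [0.0, 0.0, 1.0]] 0.04543143665532851 [[0.004, -0.994, 0.113, 478.781], [-1.0, -0.006, -0.018, -84.007], [0.018, -0.113, -0.993, 1070.541], [0.0, 0.0, 0.0, 1.0]]
side [[467.9, 0.0, 268.6], [0.0, 467.9, 204.9], [0.0, 0.0, 1.0]] 0.012500282068376636 [[0.996, -0.07, 0.063, 496.174], [-0.094, -0.661, 0.744, -969.65], [-0.01, -0.747, -0.665, 828.753], [0.0, 0.0, 0.0, 1.0]]
```

View pics/top0.png

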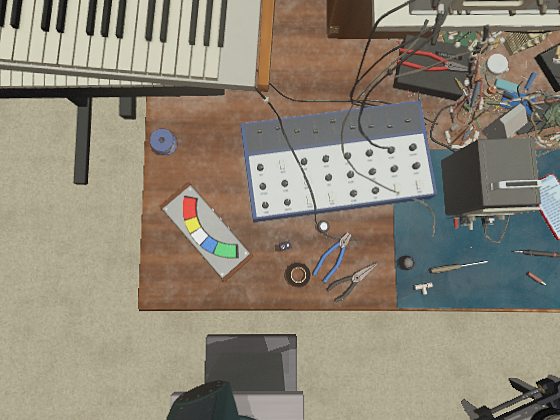

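View pics/side0.png

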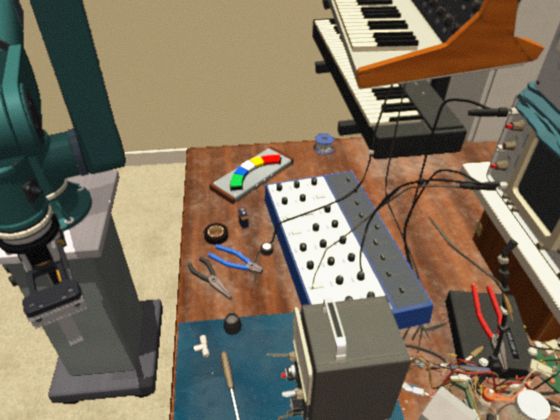

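The top view shows the box centred near (205,231), with red at (190,207), green at (227,251) and the bystanders mostly to its right. The side view agrees. Next I fit the box pose from the band centroids in both views.

```bash
cat > h.py <<'E'
import numpy as np,cv2
from scipy.optimize import least_squares
def proj(c,P):
    E=np.linalg.inv(c["extrinsics"]);p=P@E[:3,:3].T+E[:3,3]
    s=p[:,:2]/p[:,2:];s=s*(1+float(c["k1"])*(s**2).sum(1,keepdims=True))
    return s@c["mtx"][:2,:2].T+c["mtx"][:2,2]
A=np.radians([[-51.5,-26.5],[-24.5,-9.5],[-7.5,7.5],[9.5,24.5],[26.5,51.5]])
def model(p,z=32):
    out=[]
    for a,b in A:
        t,r=np.meshgrid(np.linspace(a,b,15),np.linspace(95,125,9))
        w=(r/r.mean()).ravel();x=(r*np.cos(t)).ravel()-91.5;y=(r*np.sin(t)).ravel()
        out.append([(x*w).sum()/w.sum(),(y*w).sum()/w.sum()])
    L=np.array(out);c,s=np.cos(p[2]),np.sin(p[2])
    return np.c_[L@np.array([[c,s],[-s,c]])+p[:2],np.full(5,z)]
def cents(f,roi):
    x0,y0,x1,y1=roi;h=cv2.cvtColor(f[y0:y1,x0:x1].copy(),cv2.COLOR_RGB2HSV).astype(int);H,S,V=h[...,0],h[...,1],h[...,2]
    ms=[((H<6)|(H>174))&(S>190)&(V>150),(H>20)&(H<35)&(S>150)&(V>120),(S<40)&(V>205),(H>100)&(H<125)&(S>120)&(V>120),(H>45)&(H<85)&(S>110)&(V>80)]
    o=[]
    for m in ms:
        n,l,st,ce=cv2.connectedComponentsWithStats(m.astype(np.uint8));k=1+st[1:,4].argmax();o.append([*(ce[k]+[x0,y0]),st[k,4]])
    return np.array(o)
E
python3 - <<'E'
from h import *
T=dict(np.load("top0.npz"));S=dict(np.load("side0.npz"))
ct=cents(T["frame"],(160,183,250,280));cs=cents(S["frame"],(210,148,296,200))
print(ct.round(1).tolist());print(cs.round(1).tolist())
for use in("t","s","ts"):
    def f(p):
        r=[]
        if "t" in use:r.append(proj(T,model(p))-ct[:,:2])
        if "s" in use:r.append(proj(S,model(p))-cs[:,:2])
        return np.concatenate(r).ravel()
    q=min((least_squares(f,[450,100,a]) for a in (0,1.5,3,-1.5)),key=lambda q:q.cost)
    print(use,q.x.round(3),q.fun.round(1).tolist())
print(model(q.x).round(1).tolist())
E
```

```text
[[183.0, 207.5, 8.0], [192.0, 224.6, 132.0], [199.1, 235.6, 148.0], [209.1, 244.0, 155.0], [225.1, 250.0, 243.0]]
[[271.1, 158.4, 108.0], [257.1, 161.0, 85.0], [283.1, 191.1, 357.0], [240.7, 170.6, 72.0], [236.4, 180.1, 140.0]]
t [541.249  84.65    2.362] [2.8, 1.1, -1.7, 0.4, -1.1, 0.1, -0.3, -0.2, 0.3, -1.4]
s [559.166  56.667   2.203] [8.3, 5.6, 7.8, 5.1, -28.0, -21.1, 6.6, 5.0, 5.2, 4.7]
ts [549.323  78.479   2.317] [6.5, -2.9, 1.2, -3.4, 1.3, -3.4, 1.7, -3.3, 2.0, -3.8, 2.2, 0.1, 2.4, 0.4, -32.6, -25.2, 3.1, 1.3, 3.3, 1.1]
[[604.2, 120.9, 32.0], [563.4, 110.8, 32.0], [536.4, 92.4, 32.0], [516.0, 66.9, 32.0], [502.7, 27.0, 32.0]]
```

```bash
sed -i 's/(S>190)&(V>150)/(S>150)\&(V>110)/;s/(H<6)|(H>174)/(H<5)|(H>174)/' h.py
cat > fit.py <<'E'
from h import *
T=dict(np.load("top0.npz"));S=dict(np.load("side0.npz"))
for p in [(190,207),(183,207),(188,200)]: print(T["frame"][p[1],p[0]])
ct=cents(T["frame"],(160,183,250,280));cs=cents(S["frame"],(210,148,296,200));cs[2]=cents(S["frame"],(240,155,256,175))[2]
print(ct.round(1).tolist());print(cs.round(1).tolist())
for use in("t","s","ts"):
    def f(p):
        r=[]
        if "t" in use:r.append(proj(T,model(p))-ct[:,:2])
        if "s" in use:r.append(proj(S,model(p))-cs[:,:2])
        return np.concatenate(r).ravel()
    q=min((least_squares(f,[540,85,a],loss="soft_l1") for a in (0,1.5,2.4,3,-1.5)),key=lambda q:q.cost)
    print(use,q.x.round(3),f(q.x).round(1).tolist())
print(model(q.x).round(1).tolist())
E
python3 fit.py
python3 -c "
import cv2
a=cv2.imread('pics/top0.png')[180:310,140:420];cv2.imwrite('pics/tc.png',cv2.resize(a,None,fx=2.8,fy=2.8,interpolation=2))"
```

```text
[227  83  72]
[234  66  57]
[229  86  74]Traceback (most recent call last):
  File "fit.py", line 4, in <module>
    ct=cents(T["frame"],(160,183,250,280));cs=cents(S["frame"],(210,148,296,200));cs[2]=cents(S["frame"],(240,155,256,175))[2]
                                                                                        ~~~~~^^^^^^^^^^^^^^^^^^^^^^^^^^^^^^
  File "h.py", line 21, in cents
    n,l,st,ce=cv2.connectedComponentsWithStats(m.astype(np.uint8));k=1+st[1:,4].argmax();o.append([*(ce[k]+[x0,y0]),st[k,4]])
                                                                       ~~~~~~~~~~~~~~~^^
ValueError: attempt to get argmax of an empty sequence
```

View pics/tc.png

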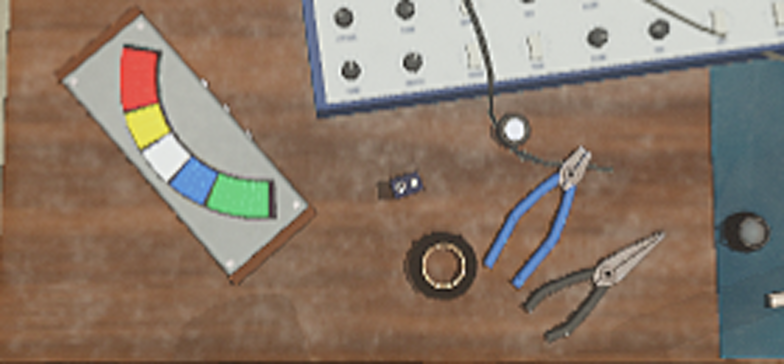

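The crop shows the red band at about (190,208) in full-image pixels and the green band at (226,251). The box's outer side faces lower-left, towards the robot. My red mask was too strict, so I loosen it.

```bash
sed -i 's/cs\[2\]=.*$/pass/;s/cs=cents(S/S["frame"][172:,262:]=0;cs=cents(S/' fit.py
sed -i 's/(H<5)|(H>174))&(S>150)/(H<6)|(H>174))\&(S>130)/;s/(V>110),/(V>190),/;s/(S<40)&(V>205)/(S<45)\&(V>195)/' h.py; python3 fit.py
```

```text
[227  83  72]
[234  66  57]
[229  86  74]
[[188.6, 207.7, 240.0], [192.0, 224.6, 132.0], [199.0, 235.5, 154.0], [209.1, 244.0, 155.0], [225.1, 250.0, 243.0]]
[[271.0, 157.8, 110.0], [257.1, 161.0, 85.0], [258.5, 174.5, 277.0], [240.7, 170.6, 72.0], [236.4, 180.1, 140.0]]
t [540.948  81.693   2.298] [-0.1, -0.0, -0.1, -0.3, -0.0, 0.0, 0.0, 0.2, 0.3, 0.1]
s [542.329  81.912   2.289] [0.3, 0.5, 0.2, -0.1, -10.3, -9.2, 0.4, 0.5, 0.1, 0.2]
ts [541.471  81.718   2.295] [-0.0, -0.3, -0.1, -0.5, -0.1, -0.2, -0.0, 0.0, 0.2, -0.1, -0.1, 0.5, -0.2, -0.0, -10.7, -9.2, 0.1, 0.6, -0.1, 0.3]
[[597.3, 122.9, 32.0], [556.3, 113.7, 32.0], [528.9, 95.9, 32.0], [507.9, 70.9, 32.0], [493.8, 31.3, 32.0]]
```

Both views agree to about 1.5 mm: the box is at (541.3, 81.7) with yaw 2.296, so the arc centre is about (602, 13.2). The plan is fingers shut, tool y kept radial, starting above red.

Emit:
{"api": "arm_command", "payload": {
  "commands": [
    {"offset": [0.5,-0.36,0],"roll": 0,"jaw": 0},
    {"offset": [0.95,-0.68,0],"roll": 0,"jaw": 0},
    {"offset": [0.95,-0.68,0],"roll": 0,"jaw": 0},
    {"offset": [0.95,-0.68,0],"roll": 0,"jaw": 0},
    {"offset": [0.95,-0.68,0],"roll": 0,"jaw": 0},
    {"offset": [0.95,-0.68,0],"roll": 0,"jaw": 0},
    {"offset": [0.95,-0.68,0],"roll": 0,"jaw": 0},
    {"offset": [0.95,-0.68,0],"roll": 0,"jaw": 0}
  ],
  "force": 10
}}

```text
clock: 0.9
tcp_pos: [354.6, -276.2, 205.3]
tool_rot: [-3.076, -0.637, -0.001]
force: [0.2, -0.5, -0.3]
finger_gap: 0.358
grasp_force: 0.0
```

Emit:
{"api": "arm_command", "payload": {
  "commands": [
    {"offset": [0.95,-0.68,0],"roll": 0,"jaw": 0},
    {"offset": [0.95,-0.68,0],"roll": 0,"jaw": 0},
    {"offset": [0.95,-0.68,0],"roll": 0,"jaw": 0},
    {"offset": [0.95,-0.68,0],"roll": 0,"jaw": 0},
    {"offset": [0.95,-0.68,0],"roll": 0,"jaw": 0},
    {"offset": [0.95,-0.68,0],"roll": 0,"jaw": 0},
    {"offset": [0.95,-0.68,0],"roll": 0,"jaw": 0},
    {"offset": [0.95,-0.68,0],"roll": 0,"jaw": 0}
  ]
}}

```text
clock: 1.7
tcp_pos: [498.5, -36.0, 205.4]
tool_rot: [-3.076, -0.637, 0.0]
force: [-0.7, 0.2, 0.7]
finger_gap: 0.006
grasp_force: 0.0
```

Emit:
{"api": "arm_command", "payload": {
  "commands": [
    {"offset": [0.95,-0.68,0],"roll": 0,"jaw": 0},
    {"offset": [0.95,-0.68,0],"roll": 0,"jaw": 0},
    {"offset": [0.95,-0.68,0],"roll": 0,"jaw": 0},
    {"offset": [0.95,-0.68,0.4],"roll": 0.9,"jaw": 0},
    {"offset": [0,0,0.9],"roll": 0.9,"jaw": 0},
    {"offset": [0,0,0.9],"roll": 0.9,"jaw": 0},
    {"offset": [0,0,0.9],"roll": 0.9,"jaw": 0},
    {"offset": [0,0,0],"roll": 0,"jaw": 0}
  ]
}}

```text
clock: 2.5
tcp_pos: [566.9, 82.5, 107.4]
tool_rot: [-3.141, -0.077, 0.016]
force: [-0.2, -0.7, -0.5]
finger_gap: 0.001
grasp_force: 0.0
```

Emit:
{"api": "arm_command", "payload": {
  "commands": [
    {"offset": [0.38,-0.43,0.6],"roll": 0,"jaw": 0},
    {"offset": [0.38,-0.43,0.6],"roll": 0,"jaw": 0},
    {"offset": [0.38,-0.44,0.6],"roll": 0,"jaw": 0},
    {"offset": [0,0,0.2],"roll": 0,"jaw": 0},
    {"offset": [0,0,0],"roll": 0,"jaw": 0},
    {"offset": [0,0,0],"roll": 0,"jaw": 0}
  ]
}}

```text
clock: 3.1
tcp_pos: [603.5, 121.8, 54.0]
tool_rot: [3.14, 0.076, 0.003]
force: [-0.0, -0.8, 0.0]
finger_gap: 0.002
grasp_force: 0.0
```

Run:
```python
from cell import *
from h import *
for n in("top","side"):
    c=camera(n);np.savez(n+"1.npz",**c);p=get_obs()["tcp_pos"]
    uv=proj(c,np.array([p]))[0];print(n,np.round(p,1),uv)
    a=(160,180,250,270) if n=="top" else (210,130,310,205)
    f=c["frame"][a[1]:a[3],a[0]:a[2],::-1];globals()[n]=cv2.resize(f,(400,400*f.shape[0]//f.shape[1]),interpolation=2)
h=400;o=np.zeros((h,800,3),np.uint8);o[:top.shape[0],:400]=top;o[:side.shape[0],400:]=side
cv2.imwrite("pics/b.png",o)
print([np.round(get_obs()["force"],2) for _ in range(3)])
```

```text
top [603.8 121.7  54.3] [187.33774813 203.61855465]
side [603.9 121.7  54.3] [273.18102028 151.95627834]
[array([-0.29, -0.56,  0.45]), array([-0.29, -0.56,  0.45]), array([-0.29, -0.56,  0.45])]
```

View pics/b.png

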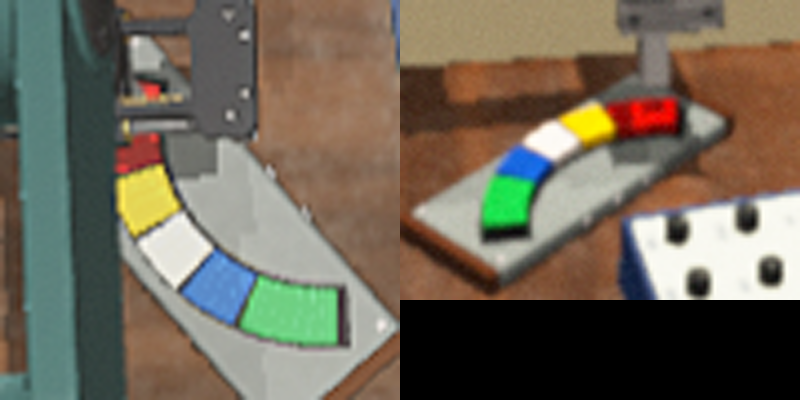

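The side crop shows the closed fingers over the red band. The tip at about image (273.7,151) matches the projected TCP (273.2,152), so the pose is consistent. Next is the descent.

Emit:
{"api": "arm_command", "payload": {
  "commands": [
    {"offset": [0,-0.05,0.4],"roll": 0,"jaw": 0},
    {"offset": [0,0,0.25],"roll": 0,"jaw": 0},
    {"offset": [0,0,0.05],"roll": 0,"jaw": 0},
    {"offset": [0,0,0.03],"roll": 0,"jaw": 0},
    {"offset": [0,0,0],"roll": 0,"jaw": 0},
    {"offset": [0,0,0],"roll": 0,"jaw": 0}
  ]
}}

```text
clock: 3.8
tcp_pos: [603.1, 123.5, 30.7]
tool_rot: [3.141, 0.075, -0.0]
force: [-0.6, -0.5, 1.6]
finger_gap: 0.003
grasp_force: 0.8
```

Emit:
{"api": "arm_command", "payload": {
  "commands": [
    {"offset": [0,0,0.05],"roll": 0,"jaw": 0},
    {"offset": [0,0,0],"roll": 0,"jaw": 0},
    {"offset": [0,0,0],"roll": 0,"jaw": 0}
  ]
}}

```text
clock: 4.1
tcp_pos: [603.4, 123.6, 29.4]
tool_rot: [3.141, 0.075, 0.001]
force: [-1.5, -1.2, 2.3]
finger_gap: 0.007
grasp_force: 1.3
```

Contact on red is light: 2.3 N, bed down about 2.6 mm, as the spring rate predicts. Now the glide.

Emit:
{"api": "arm_command", "payload": {
  "commands": [
    {"offset": [-0.11,0,0],"roll": 0.15,"jaw": 0},
    {"offset": [-0.11,0,0],"roll": -0.3,"jaw": 0},
    {"offset": [-0.11,0,0],"roll": -0.3,"jaw": 0},
    {"offset": [-0.11,0,0],"roll": -0.3,"jaw": 0},
    {"offset": [-0.11,0,0],"roll": -0.3,"jaw": 0},
    {"offset": [-0.11,0,0],"roll": -0.3,"jaw": 0},
    {"offset": [-0.11,0,0],"roll": -0.3,"jaw": 0},
    {"offset": [-0.11,0,0],"roll": -0.3,"jaw": 0}
  ]
}}

```text
clock: 4.9
tcp_pos: [577.2, 120.8, 29.4]
tool_rot: [-3.118, -0.384, -0.002]
force: [2.5, 0.9, 2.9]
finger_gap: 0.003
grasp_force: 1.3
```

Emit:
{"api": "arm_command", "payload": {
  "commands": [
    {"offset": [-0.11,0,0],"roll": -0.3,"jaw": 0},
    {"offset": [-0.11,0,0],"roll": -0.3,"jaw": 0},
    {"offset": [-0.11,0,0],"roll": -0.3,"jaw": 0},
    {"offset": [-0.11,0,0],"roll": -0.3,"jaw": 0},
    {"offset": [-0.06,0,0],"roll": -0.16,"jaw": 0},
    {"offset": [-0.06,0,0],"roll": -0.16,"jaw": 0},
    {"offset": [-0.06,0,0],"roll": -0.16,"jaw": 0},
    {"offset": [0,0,0],"roll": 0,"jaw": 0}
  ]
}}

```text
clock: 5.7
tcp_pos: [559.2, 114.9, 29.1]
tool_rot: [-3.075, -0.641, 0.0]
force: [1.4, 1.8, 3.2]
finger_gap: 0.009
grasp_force: 1.4
```

```bash
cat > chk.py <<'E'
from cell import *
from h import *
S=dict(np.load("side0.npz"));T=dict(np.load("top0.npz"))
for n,o,roi in(("side",S,(210,148,262,200)),("top",T,(160,183,250,280))):
    c=camera(n)
    try: print(n,(cents(c["frame"],roi)-cents(o["frame"],roi)).round(1).tolist())
    except Exception as e: print(n,e)
E
python3 chk.py
```

```text
side attempt to get argmax of an empty sequence
top [[5.7, 5.1, -226.0], [7.0, 1.9, -128.0], [0.5, 0.0, -8.0], [0.2, 0.2, 2.0], [-0.1, 0.1, -4.0]]
```

Emit:
{"api": "arm_command", "payload": {
  "commands": [
    {"offset": [-0.1,0,0],"roll": -0.27,"jaw": 0},
    {"offset": [-0.11,0,0],"roll": -0.3,"jaw": 0},
    {"offset": [-0.11,0,0],"roll": -0.3,"jaw": 0},
    {"offset": [-0.11,0,0],"roll": -0.3,"jaw": 0},
    {"offset": [-0.11,0,0],"roll": -0.3,"jaw": 0},
    {"offset": [-0.11,0,0],"roll": -0.3,"jaw": 0},
    {"offset": [-0.11,0,0],"roll": -0.3,"jaw": 0},
    {"offset": [-0.11,0,0],"roll": -0.3,"jaw": 0}
  ]
}}

```text
clock: 6.6
tcp_pos: [536.6, 102.1, 29.1]
tool_rot: [-2.977, -1.003, -0.001]
force: [1.8, 1.2, 2.5]
finger_gap: 0.008
grasp_force: 1.4
```

Emit:
{"api": "arm_command", "payload": {
  "commands": [
    {"offset": [-0.11,0,0],"roll": -0.3,"jaw": 0},
    {"offset": [-0.08,0,0],"roll": -0.22,"jaw": 0},
    {"offset": [0,0,0],"roll": 0,"jaw": 0},
    {"offset": [0,0,0],"roll": 0,"jaw": 0},
    {"offset": [-0.11,0,0],"roll": -0.3,"jaw": 0},
    {"offset": [-0.11,0,0],"roll": -0.3,"jaw": 0},
    {"offset": [-0.11,0,0],"roll": -0.3,"jaw": 0},
    {"offset": [0,0,0],"roll": 0,"jaw": 0}
  ]
}}

```text
clock: 7.4
tcp_pos: [524.6, 91.8, 29.0]
tool_rot: [2.9, 1.208, -0.001]
force: [-0.0, 0.5, 3.3]
finger_gap: 0.006
grasp_force: 1.5
```

Emit:
{"api": "arm_command", "payload": {
  "commands": [
    {"offset": [-0.11,0,0],"roll": -0.3,"jaw": 0},
    {"offset": [-0.11,0,0],"roll": -0.3,"jaw": 0},
    {"offset": [-0.11,0,0],"roll": -0.3,"jaw": 0},
    {"offset": [-0.11,0,0],"roll": -0.3,"jaw": 0},
    {"offset": [-0.11,0,0],"roll": -0.3,"jaw": 0},
    {"offset": [-0.11,0,0],"roll": -0.3,"jaw": 0},
    {"offset": [-0.11,0,0],"roll": -0.3,"jaw": 0},
    {"offset": [-0.11,0,0],"roll": -0.3,"jaw": 0}
  ]
}}

```text
clock: 8.2
tcp_pos: [508.3, 71.8, 29.0]
tool_rot: [-2.733, -1.547, -0.0]
force: [2.3, 1.7, 2.8]
finger_gap: 0.007
grasp_force: 1.5
```

Emit:
{"api": "arm_command", "payload": {
  "commands": [
    {"offset": [0,0,0],"roll": 0,"jaw": 0},
    {"offset": [0,0,0],"roll": 0,"jaw": 0},
    {"offset": [0,0,0],"roll": 0,"jaw": 0}
  ]
}}

```text
clock: 8.5
tcp_pos: [508.1, 71.4, 28.9]
tool_rot: [-2.735, -1.546, 0.001]
force: [-0.2, 1.7, 2.6]
finger_gap: 0.002
grasp_force: 1.5
```

Centred on blue. On to green.

Emit:
{"api": "arm_command", "payload": {
  "commands": [
    {"offset": [-0.11,0,0],"roll": -0.3,"jaw": 0},
    {"offset": [-0.11,0,0],"roll": -0.3,"jaw": 0},
    {"offset": [-0.11,0,0],"roll": -0.3,"jaw": 0},
    {"offset": [-0.11,0,0],"roll": -0.3,"jaw": 0},
    {"offset": [-0.11,0,0],"roll": -0.3,"jaw": 0},
    {"offset": [-0.11,0,0],"roll": -0.3,"jaw": 0},
    {"offset": [-0.11,0,0],"roll": -0.3,"jaw": 0},
    {"offset": [-0.11,0,0],"roll": -0.3,"jaw": 0}
  ]
}}

```text
clock: 9.3
tcp_pos: [497.2, 48.0, 29.0]
tool_rot: [-2.528, -1.864, -0.001]
force: [-0.0, 1.7, 2.3]
finger_gap: 0.006
grasp_force: 1.5
```

Emit:
{"api": "arm_command", "payload": {
  "commands": [
    {"offset": [-0.11,0,0],"roll": -0.3,"jaw": 0},
    {"offset": [-0.11,0,0],"roll": -0.3,"jaw": 0},
    {"offset": [-0.11,0,0],"roll": -0.3,"jaw": 0},
    {"offset": [-0.11,0,0],"roll": -0.3,"jaw": 0},
    {"offset": [-0.11,0,0],"roll": -0.3,"jaw": 0},
    {"offset": [0,0,0],"roll": 0,"jaw": 0},
    {"offset": [0,0,0],"roll": 0,"jaw": 0},
    {"offset": [0,0,0],"roll": 0,"jaw": 0}
  ]
}}

```text
clock: 10.1
tcp_pos: [493.0, 31.6, 28.9]
tool_rot: [-2.383, -2.047, 0.001]
force: [-0.2, 1.2, 4.0]
finger_gap: 0.001
grasp_force: 1.5
```

```bash
sed -i 's/(210,148,262,200)/(210,148,296,172)/' chk.py; python3 chk.py
python3 - <<'E'
from cell import *
from h import *
o=get_obs();print(np.round(o["tcp_pos"],1),np.round(o["force"],1))
c=camera("side");f=c["frame"][130:255,180:330,::-1];cv2.imwrite("pics/c.png",cv2.resize(f,None,fx=4,fy=4,interpolation=2))
E
```

```text
side attempt to get argmax of an empty sequence
top attempt to get argmax of an empty sequence
[493.   31.6  28.9] [-0.3  1.4  3.5]
```

View pics/c.png

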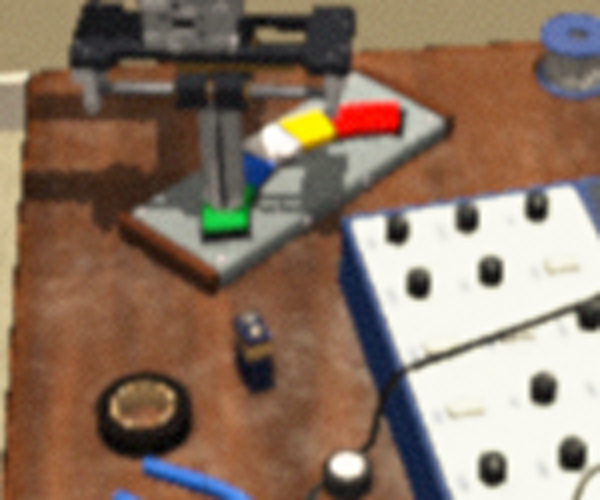

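The crop shows the fingertips resting on the green band near (226,212), with the other bands clear and the box and bystanders in place. The measured pose puts the tips 38.8° along the arc, which is the middle of green, with about 3.5 N of push. Handing in.

```bash
python3 -c "
from cell import *
print(sign_off())"
```

```text
the job is handed in; nothing more can be done
None
```

I played the glide from red through yellow, white and blue to green and handed the job in with the fingertips resting on green at about 3.5 N; the box and bystanders looked unmoved in the last picture, but the hand-in returned no verdict.

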